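Release the orange dice with the rocker

ROBOT

A 6-joint arm with a two-finger parallel gripper is mounted at the origin on the work surface. World frame = base frame: x ahead of the robot, y to its left, z up, the work surface at z = 0. Lengths are in m, angles in rad, forces in N, time in s.
With the tool pointing down it reaches from about 0.325 to 0.925 m from the base axis. Payload 3.1 kg.
Tool frame: the origin (TCP) lies on the centre line of the jaws, within the pads' length; the fingertips stand tcp_to_tips ahead of it and the grasp point (between the pads) lies 5 mm behind it (tcp_to_tips is the distance from the TCP to the fingertips, in m); z points along the fingers, y is the line along which they close (so a half turn about z gives the same grasp; the last joint's range is limited). The gripper opens to 85 mm and grips with 20 to 120 N. Pads are 22 mm wide; open, the fingers measure 114 mm over their backs; the gripper's body (76 mm by 85 mm) begins 54 mm behind the grasp point. The pads swing forward as they close: fully open they stand 13 mm farther back than shut.
Start: joints at [-1.286, 0.217, 1.613, -0, 1.311, -0.112], TCP at [0.242, -0.576, 0.245] pointing down, gripper open.
Joint ranges: [-2.75, 2.75], [-0.78, 2.1], [0.31, 2.55], [-1.13, 4.27], [0.13, 2.63], [-2.58, 2.58]. Speed limits (rad/s): [2.79, 2.79, 3.14, 3.14, 3.14, 3.14].

INTERFACE

Orientations are given as a rotation vector (axis times angle).
In Python, from rig import state, camera, hand_in, tcp_to_tips gives the robot as it stands.
- The arm moves only by the tool apply_moves, never from a script. Its argument "targets" is a list of rows, each an object with "dp": the shift along the tool's x, y, z in m, a list of three; "twist": the turn about the tool's z in rad; "gripper": the finger opening in m, from 0 to 0.0854. In form: [{"dp": [tx, ty, tz], "twist": twist, "gripper": gripper}, ...]. A call has 1 to 10 rows; each row is the pose to reach, as a shift and turn from the pose commanded when the call began, along the tool's axes at that moment; what a row does not reach only later rows make up. A row lasts 1/12 s, in which the tool goes at most 41.7 mm and 7.16 degrees, less where a joint would pass 70% of its speed; a pose out of reach is approached as far as the arm can. A call with a gripper value outside its range is refused whole. The fingers move at their own pace and stop on an object; "force" is the grip in N (left out, the last holds). Time passes only in rows, so rows that repeat a pose let the fingers close. It gives the time, the measured TCP pose, the force, the opening and the grip force at its end, in the units of the state.
- state(): the state, without advancing time (a new reading comes with each control period).
- camera(name): name is "side" or "top"; returns a dict with "color" (384x512x3 uint8, red, green, blue), "fx", "fy", "cx", "cy" (pixels), "dist_coeffs" ([k1, k2, p1, p2, k3] as OpenCV has them; the pictures are not rectified), "world_to_cam" (4x4, takes a point from world to camera coordinates). Camera axes: x right, y up, looking along -z (the intrinsics and any distortion apply to the point x, -y, -z); pixel columns grow to the right and rows downward; lengths in m; the calibration is good to about 2 mm. A picture is of the moment at which its call begins. There is no depth.
- hand_in(): hands the job in; it is judged then, once.
The state is a dict: "t": time; "joints": joint angles; "joint_velocities": joint speeds; "tau": joint torques, N m; "tcp_pos": TCP position; "tool_rot": TCP orientation; "contact_force": force on the tool from outside, world axes, zero at the start; "wrist_torque": the same for the moment, N m; "width": opening from 0.0 (shut) to 1.0 (fully open); "gripper_force": force on a finger pad.
Only numpy, scipy, OpenCV 4.12 (cv2) and the standard library are available. Lean on these libraries where they do the work, as an engineer would, in place of code of your own. Each camera call takes 0.05 s, during which the arm holds its last target. There are 200 camera calls.

TASK

With a fingertip, press down the paddle of the rocking lever on the lane that holds the orange dice, and keep it down while its gate is up until all three orange dice have slid into the blue tray of the caddy; then let the lever come back so that the gate is shut again. Do not handle the dice or open the lids, leave the ivory dice and their lever alone, and leave everything else on the table where it stands.

Things in the scene. Friction and masses are not known exactly. Their poses are not given: they have to be found in the camera images.
- caddy: Wooden dice caddy, fixed. Origin on the table, midway between its two dice lanes; x points the way the dice run (roughly away from the robot), y across the lanes, z up. Base 285 long (x -95 to 190), 190 wide. Tiers with drawer fronts stand at the -x end, two equal lanes side by side on top at y = 40 and -40; which colour is on which side varies.
- tray (a point): Middle of the near (chute) edge of the floor of the landing tray at the +x end of the caddy: glossy blue, slick, inside 105 long (x 79 to 184 of the caddy) by 178 wide, sloping down 12 degrees on to the far wall: floor 34 above the table at the chute, 12 at the far wall; rim 55. Dice end against the far wall or on the slope. Axes as the caddy's.
- lane_orange: Lane with the orange dice: slick black chute, 30 wide inside, sloping down 30 degrees to +x and ending just above the tray floor, with clear walls and a clear lid (lid top 140 above the table). Origin 10 above the table below the lane's middle line, axes as the caddy's.
- lane_ivory: The same lane with the ivory dice.
- rocker_orange (a joint): Dark wooden rocking lever of the orange dice's lane; rad. 0 = at rest, gate down; grows as its paddle is pressed down, stop at 0.35. Pivot 152 above the table, 80 further along caddy x than the paddle's middle. Dice pass under the gate from about 0.2 on. A spring returns it to 0; pressing takes about 2 N at first, 4 N at the stop.
- paddle_orange (a point): Middle of the top face of the press paddle of the orange dice's lever: dark wooden pad, orange top, 34 (along x) by 36 (across), 10 thick; top 158 above the table at rest, 27 lower at the stop. It overhangs the caddy's -x (robot) end, only table below. Axes at rest as the caddy's. The two levers' paddles lie side by side along y, 80 apart, 44 between edges.
- gate_orange (a point): Middle of the lower edge of the gate at the other end of that lever, a dark flap 27 wide across the chute, which stops the dice; 3 above the chute at rest. It moves up and forward (+x) when the paddle is pressed.
- rocker_ivory (a joint): The same lever on the lane holding the ivory dice, same values; to be left alone.
- paddle_ivory (a point): Middle of the top face of the paddle of the ivory dice's lever, like the orange one's but with an ivory top; not to be pressed.
- lid_orange (a joint): Clear acrylic lid, 78 x 42 x 4, hinged along one side over the orange dice; rad, 0 = shut, grows as it opens. Shut from the start.
- lid_ivory (a joint): The same lid over the ivory dice.
- die_orange_1: Orange die, 22 cube, 13 g or so, origin at its centre; number 1 counted uphill from the gate, in single file in its chute under the lid at the start. Lying in the tray its centre is 23 to 45 above the table.
- die_orange_2: Orange die, 22 cube, 13 g or so, origin at its centre; number 2 counted uphill from the gate, in single file in its chute under the lid at the start. Lying in the tray its centre is 23 to 45 above the table.
- die_orange_3: Orange die, 22 cube, 13 g or so, origin at its centre; number 3 counted uphill from the gate, in single file in its chute under the lid at the start. Lying in the tray its centre is 23 to 45 above the table.
- die_ivory_1: Ivory die, 22 cube, 13 g or so, origin at its centre; number 1 counted uphill from the gate, in single file in its chute under the lid at the start.
- die_ivory_2: Ivory die, 22 cube, 13 g or so, origin at its centre; number 2 counted uphill from the gate, in single file in its chute under the lid at the start.
- die_ivory_3: Ivory die, 22 cube, 13 g or so, origin at its centre; number 3 counted uphill from the gate, in single file in its chute under the lid at the start.
- coaster_a: White and blue round ceramic coaster, 94 across, 8 thick, beside the caddy, under the tea glass. Origin: centre of the underside.
- tea_glass: Empty cut tea glass, waisted, 58 across the rim, 92 tall, standing on a coaster. Origin: centre of the underside.
- dice_cup: Red silicone dice cup, upright beside the caddy, 78 across, 100 tall. Origin: centre of the underside.
- coaster_b: The other coaster, alone on the table, 94 across, 8 thick.
- sugar_bowl: White sugar bowl, 100 across, 55 tall. Origin: centre of the underside.
- remote: Black remote control, 170 x 45 x 18, lying flat. Origin: centre of the underside.
Things that resemble listed ones, but are neither listed nor needed, are in the scene too. What is shaped like the tea_glass but green or yellow is not meant.

How it is judged:
By the outcome, as a careful person would: the job done as asked, in the order asked, and still so for the second after the job is handed in, with the robot touching nothing.
It also fails if it takes over 29 s, if anything falls off the work surface, if the arm or the gripper's body presses on something with over 40 N, if the wrist force passes 120 N, or if a joint passes its speed limit or range.

## Working session

There is one attempt and no reset: what is moved stays moved. The work goes in short steps, Python scripts to look and compute and a tool call to move; the robot and the scene stay as the last step left them, time stands still between calls to the robot, and variables do not carry over. Pictures are saved under pics/ and viewed, at most 10 in all, crops included, and the job is handed in when it is done.

Besides the shell and the picture viewer there is one more tool, called after ">>>" as name([rows], argument=value, ...), one row to a line, values as JSON. apply_moves: Moves the arm, as the interface text tells. Its arguments: {"type":"object","properties":{"targets":{"type":"array"},"force":{"type":"number"}},"required":["targets"]}

```bash
mkdir -p pics
cat > h.py <<'E'
import numpy as np, cv2
from rig import state, camera, tcp_to_tips
def K(c): return np.array([[c["fx"],0,c["cx"]],[0,c["fy"],c["cy"]],[0,0,1.]])
def ray(c,uv):
    p=cv2.undistortPoints(np.array([[uv]],float),K(c),np.array(c["dist_coeffs"],float))[0,0]
    W=np.array(c["world_to_cam"]);R=W[:3,:3]
    return -R.T@W[:3,3], R.T@np.array([p[0],-p[1],-1.])
def onplane(c,uv,z):
    o,d=ray(c,uv); return o+d*(z-o[2])/d[2]
def proj(c,P):
    W=np.array(c["world_to_cam"]);q=W[:3,:3]@np.array(P)+W[:3,3];q=q*[1,-1,-1]
    return cv2.projectPoints(q.reshape(1,1,3),np.zeros(3),np.zeros(3),K(c),np.array(c["dist_coeffs"],float))[0].ravel()
E
python3 - <<'E'
from h import *
import pickle
print(state(), tcp_to_tips)
for n in("top","side"):
    c=camera(n); pickle.dump(c,open(n+"0.pkl","wb"))
    cv2.imwrite(f"pics/{n}0.png",cv2.resize(c["color"][:,:,::-1],(768,576),interpolation=cv2.INTER_CUBIC))
    print(n,ray(c,(256,192)))
E
```

```text
{'t': 0.0, 'joints': array([-1.28620313e+00,  2.17747714e-01,  1.61496171e+00,  4.34296789e-06,
        1.31129357e+00, -1.12200930e-01]), 'joint_velocities': array([ 0.00095492, -0.00018704,  0.00033072,  0.00041638, -0.00158532,
        0.00100012]), 'tau': array([ 1.07287095e-03, -3.96844053e+01, -3.03849578e+01, -6.35846823e-05,
        9.70553840e-03,  6.08108977e-06]), 'tcp_pos': array([ 0.24133632, -0.57566437,  0.24395783]), 'tool_rot': array([-3.07761215e+00, -6.18726812e-01,  3.19136921e-04]), 'contact_force': array([-0.89308956,  0.22708852,  0.63152502]), 'wrist_torque': array([0.03594107, 0.01544564, 0.00635956]), 'gripper_force': 0.0, 'width': 0.997101363006712} 0.014
top (array([ 0.36384898, -0.00311173,  1.64532918]), array([ 1.13675598e-01,  3.67834895e-04, -9.93651295e-01]))
side (array([0.15418082, 0.74125851, 0.88731227]), array([ 0.33522798, -0.6525718 , -0.6797261 ]))
```

View pics/top0.png

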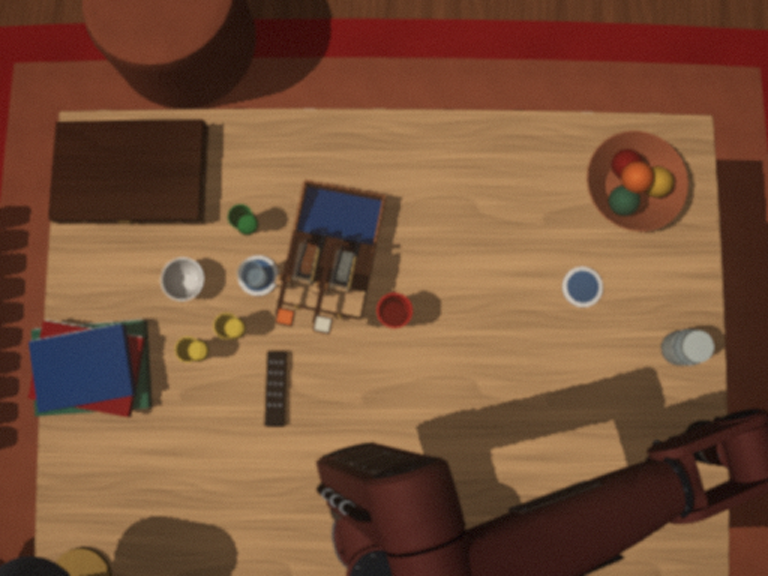

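View pics/side0.png

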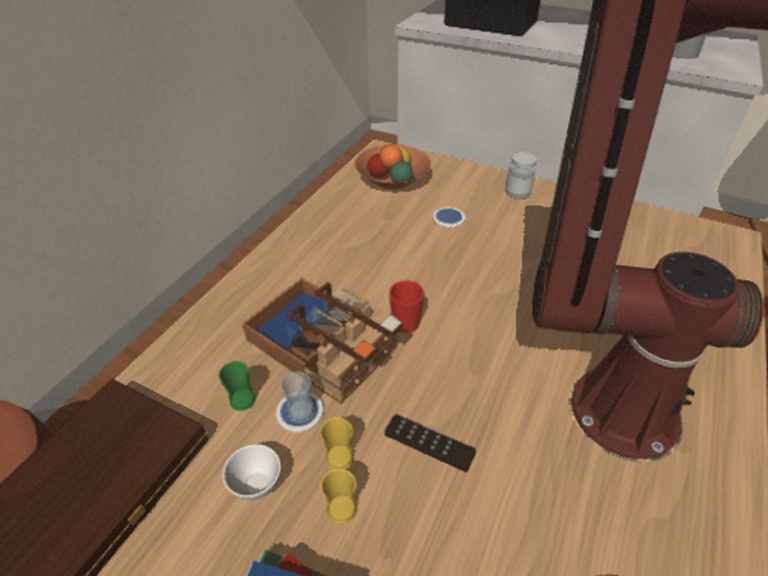

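The top view shows the caddy at (335,250). An orange pad is at (286,317) and an ivory one at (323,325); in the side view they are at (364,349) and (391,325). I'll measure both and check them in one enlarged crop.

Run:
```python
from h import *
import pickle
C={n:pickle.load(open(n+"0.pkl","rb")) for n in("top","side")}
seed={"top":{"o":(286,317),"i":(323,325)},"side":{"o":(364,349),"i":(391,325)}}
res={}
for n,c in C.items():
    hsv=cv2.cvtColor(c["color"],cv2.COLOR_RGB2HSV)
    for k,(u,v) in seed[n].items():
        u,v=u/1.5,v/1.5
        m=cv2.inRange(hsv,(3,170,140),(18,255,255)) if k=="o" else cv2.inRange(hsv,(0,0,150),(40,75,255))
        _,lab,st,ce=cv2.connectedComponentsWithStats(m)
        l=min((i for i in range(1,len(st)) if st[i,4]>8),key=lambda i:np.hypot(*(ce[i]-(u,v))))
        res[n,k]=ce[l]; P=onplane(c,ce[l],.158)
        print(n,k,ce[l],st[l],P)
for k in "oi":
    o1,d1=ray(C["top"],res["top",k]);o2,d2=ray(C["side"],res["side",k])
    s=np.linalg.lstsq(np.c_[d1,-d2],o2-o1,rcond=None)[0]
    print(k,"tri",(o1+d1*s[0]+o2+d2*s[1])/2,"gap",np.linalg.norm(o1+d1*s[0]-o2-d2*s[1]))
a=C["top"]["color"][115:235,170:275,::-1];b=C["side"]["color"][180:275,155:285,::-1]
f=lambda x:cv2.resize(x,(390,390*x.shape[0]//x.shape[1]),interpolation=cv2.INTER_CUBIC)
a,b=f(a),f(b);H=max(a.shape[0],b.shape[0])
p=lambda x:cv2.copyMakeBorder(x,0,H-x.shape[0],0,0,cv2.BORDER_CONSTANT)
cv2.imwrite("pics/crop0.png",np.clip(np.hstack([p(a),p(b)])*1.6,0,255))
```

```text
top o [189.58241758 210.72527473] [185 206  10  11  91] [0.47346531 0.20343214 0.158     ]
top i [214.54545455 215.68181818] [210 211  10  10  88] [0.45889696 0.12529162 0.158     ]
side o [242.48235294 232.55294118] [236 228  14  10  85] [0.47369814 0.20289366 0.158     ]
side i [260.13157895 215.28947368] [254 211  13  10  76] [0.4591509  0.12342388 0.158     ]
o tri [0.47342368 0.20334809 0.15861725] gap 8.342616904652547e-06
i tri [0.45857994 0.1250549  0.15985603] gap 0.00042355460156767407[ WARN:0@0.208] global loadsave.cpp:1063 imwrite_ Unsupported depth image for selected encoder is fallbacked to CV_8U.
```

View pics/crop0.png

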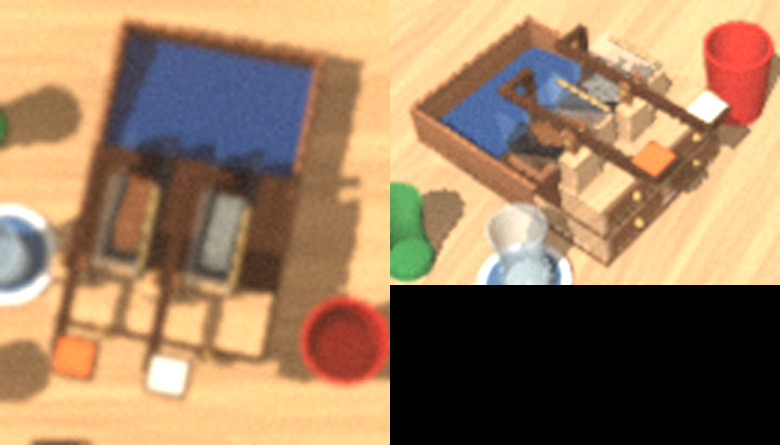

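The crop shows the orange dice in the left lane and the orange pad on that lane's lever (crop pixel 75,357). The ivory dice and pad (168,376) are to its right, so the orange pad is the one to press. The pads triangulate at z = 0.159 and 80 mm apart, as given. I'll move over the orange pad with the gripper shut.

>>> apply_moves([
  {"dp":[0.25,-0.31,0],"twist":-0.6,"gripper":0},
  {"dp":[0.25,-0.31,0],"twist":-0.6,"gripper":0},
  {"dp":[0.25,-0.31,0],"twist":-0.6,"gripper":0},
  {"dp":[0.25,-0.31,0],"twist":-0.6,"gripper":0},
  {"dp":[0.25,-0.31,0],"twist":-0.6,"gripper":0},
  {"dp":[0.25,-0.31,0],"twist":-0.6,"gripper":0},
  {"dp":[0.25,-0.31,0],"twist":-0.6,"gripper":0},
  {"dp":[0.25,-0.31,0],"twist":-0.6,"gripper":0},
  {"dp":[0.25,-0.31,0],"twist":-0.6,"gripper":0},
  {"dp":[0.25,-0.31,0],"twist":-0.6,"gripper":0},
])

```text
t: 0.93
tcp_pos: [0.3522, -0.1901, 0.2446]
tool_rot: [-2.756, -1.503, -0.001]
contact_force: [0.1, -0.4, 0.2]
width: 0.0
gripper_force: 0.0
```

```bash
cat > go.py <<'E'
from h import *
import sys
from scipy.spatial.transform import Rotation as R
s=state(); M=R.from_rotvec(s["tool_rot"]).as_matrix()
u=np.array([.983,-.184,0]); T=np.array([.4735,.2034,.158])-.002*u
yaw=np.arctan2(M[1,0],M[0,0]); tw=yaw-(np.pi/2-.185)
print("t",s["t"],"tcp",s["tcp_pos"],"F",s["contact_force"],"w",s["width"],"tips z",s["tcp_pos"][2]-tcp_to_tips,"j",s["joints"].round(2))
print("dp to tips on pad",M.T@(T+[0,0,tcp_to_tips]-s["tcp_pos"]),"twist",tw)
E
python3 go.py
```

```text
t 0.9333 tcp [ 0.35218465 -0.19009791  0.24463566] F [ 0.06158025 -0.44580018  0.17033887] w 0.0003370923574442543 tips z 0.2306356648740565 j [-0.67 -0.29  2.11  0.    1.33 -0.1 ]
dp to tips on pad [ 0.39564034 -0.11278022  0.07348407] twist -0.387073644974655
```

>>> apply_moves([
  {"dp":[0.396,-0.113,0],"twist":-0.387,"gripper":0},
  {"dp":[0.396,-0.113,0],"twist":-0.387,"gripper":0},
  {"dp":[0.396,-0.113,0],"twist":-0.387,"gripper":0},
  {"dp":[0.396,-0.113,0],"twist":-0.387,"gripper":0},
  {"dp":[0.396,-0.113,0],"twist":-0.387,"gripper":0},
  {"dp":[0.396,-0.113,0],"twist":-0.387,"gripper":0},
  {"dp":[0.396,-0.113,0],"twist":-0.387,"gripper":0},
  {"dp":[0.396,-0.113,0.02],"twist":-0.387,"gripper":0},
  {"dp":[0.396,-0.113,0.045],"twist":-0.387,"gripper":0},
  {"dp":[0.396,-0.113,0.045],"twist":-0.387,"gripper":0},
])

```text
t: 1.77
tcp_pos: [0.472, 0.1986, 0.2025]
tool_rot: [2.417, 2.005, 0.004]
contact_force: [-0.4, -0.1, 1.1]
width: -0.0
gripper_force: 0.0
```

```bash
python3 go.py
```

```text
t 1.7667 tcp [0.4720316  0.19864805 0.20247206] F [-0.35021876 -0.13029391  1.0832095 ] w -0.00047370533496563313 tips z 0.18847206409251768 j [ 0.26  0.02  1.92 -0.    1.2   0.45]
dp to tips on pad [ 0.00491025 -0.00150789  0.03047333] twist -0.0009733442346726573
```

>>> apply_moves([
  {"dp":[0,0,0.01],"twist":0,"gripper":0},
  {"dp":[0,0,0.02],"twist":0,"gripper":0},
  {"dp":[0,0,0.02],"twist":0,"gripper":0},
  {"dp":[0,0,0.02],"twist":0,"gripper":0},
])

```text
t: 2.1
tcp_pos: [0.4704, 0.1949, 0.1814]
tool_rot: [-2.42, -2.003, 0.004]
contact_force: [1.0, -0.7, -0.0]
width: 0.002
gripper_force: 0.0
```

```bash
python3 go.py
python3 - <<'E'
from h import *
c=camera("side");a=c["color"][150:280,150:330,::-1]
cv2.imwrite("pics/s1.png",cv2.convertScaleAbs(cv2.resize(a,None,fx=4,fy=4,interpolation=cv2.INTER_CUBIC),alpha=1.5))
E
```

```text
t 2.1 tcp [0.47040454 0.19488583 0.18139076] F [ 1.01838952 -0.65037493 -0.04776505] w 0.002445712451532237 tips z 0.16739075800936998 j [ 0.26  0.04  1.94 -0.    1.17  0.44]
dp to tips on pad [ 0.00895007 -0.00053311  0.00937907] twist -0.003124370096785123
```

View pics/s1.png

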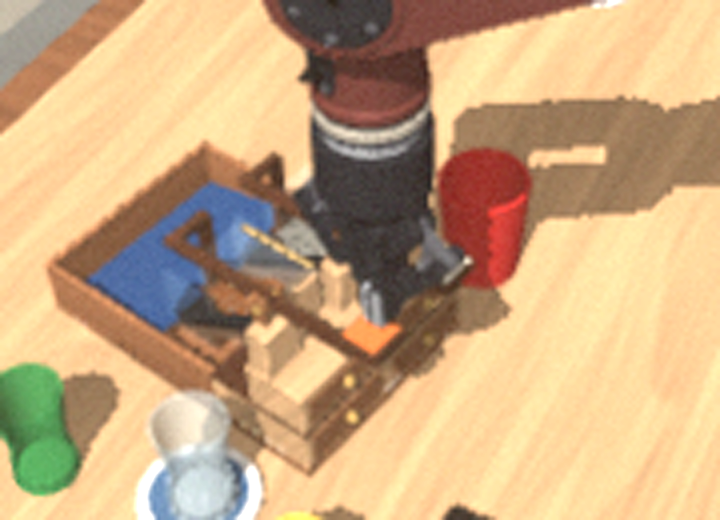

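The side view shows the shut fingertips (375,310) just above the orange pad (372,335). They are about 9 mm short across, so I'll correct that and start pressing.

>>> apply_moves([
  {"dp":[0.009,0,0],"twist":0,"gripper":0},
  {"dp":[0.009,0,0.003],"twist":0,"gripper":0},
  {"dp":[0.009,0,0.007],"twist":0,"gripper":0},
  {"dp":[0.009,0,0.011],"twist":0,"gripper":0},
  {"dp":[0.009,0,0.015],"twist":0,"gripper":0},
  {"dp":[0.009,0,0.015],"twist":0,"gripper":0},
  {"dp":[0.009,0,0.015],"twist":0,"gripper":0},
])

```text
t: 2.73
tcp_pos: [0.4731, 0.2048, 0.1673]
tool_rot: [2.419, 2.004, -0.0]
contact_force: [-0.0, -0.4, 2.2]
width: 0.001
gripper_force: 1.0
```

```bash
python3 go.py
```

```text
t 2.7333 tcp [0.47311454 0.20484916 0.16727836] F [-0.01140554 -0.40768986  2.19760252] w 0.0014629260032350217 tips z 0.15327836292501923 j [ 0.27  0.07  1.94 -0.    1.14  0.46]
dp to tips on pad [-0.0013572  -0.00135101 -0.00472161] twist -0.0020423047503081992
```

Contact is at 2.2 N, which is the expected initial force. I'll press about 16 mm further and hold.

>>> apply_moves([
  {"dp":[0,0,0.005],"twist":0,"gripper":0},
  {"dp":[0,0,0.01],"twist":0,"gripper":0},
  {"dp":[0,0,0.016],"twist":0,"gripper":0},
  {"dp":[0,0,0.016],"twist":0,"gripper":0},
  {"dp":[0,0,0.016],"twist":0,"gripper":0},
  {"dp":[0,0,0.016],"twist":0,"gripper":0},
  {"dp":[0,0,0.016],"twist":0,"gripper":0},
  {"dp":[0,0,0.016],"twist":0,"gripper":0},
  {"dp":[0,0,0.016],"twist":0,"gripper":0},
  {"dp":[0,0,0.016],"twist":0,"gripper":0},
])

```text
t: 3.57
tcp_pos: [0.473, 0.205, 0.1514]
tool_rot: [2.419, 2.004, 0.0]
contact_force: [0.9, -0.2, 3.6]
width: -0.001
gripper_force: 1.8
```

```bash
cat > look.py <<'E'
from h import *
import sys
t,s=camera("top"),camera("side")
a=t["color"][110:235,165:285,::-1];b=s["color"][170:280,150:300,::-1]
f=lambda x:cv2.resize(x,(390,390*x.shape[0]//x.shape[1]),interpolation=cv2.INTER_CUBIC)
a,b=f(a),f(b);H=max(a.shape[0],b.shape[0])
p=lambda x:cv2.copyMakeBorder(x,0,H-x.shape[0],0,0,cv2.BORDER_CONSTANT)
cv2.imwrite(sys.argv[1],cv2.convertScaleAbs(np.hstack([p(a),p(b)]),alpha=1.7))
E
python3 go.py; python3 look.py pics/p2.png
```

```text
t 3.5667 tcp [0.47301193 0.20504432 0.15136627] F [ 0.93201045 -0.18183928  3.64796617] w -0.000710750792559059 tips z 0.1373662700978432 j [ 0.27  0.09  1.95 -0.    1.1   0.46]
dp to tips on pad [-0.00152718 -0.0012113  -0.02063406] twist -0.0018735501353970285
```

View pics/p2.png

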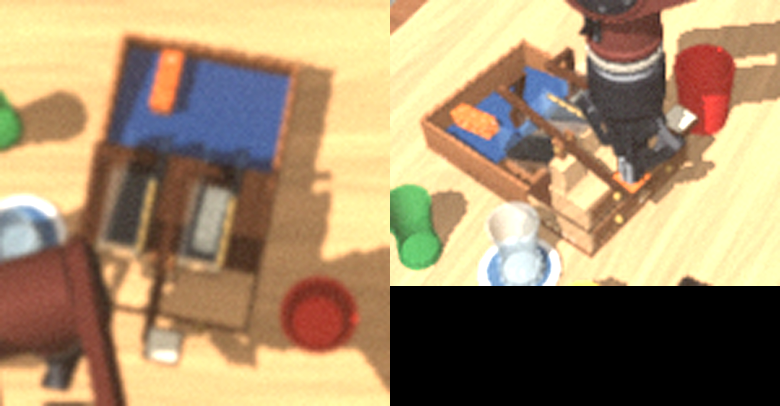

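The orange strip in the tray (165,80) is about 66 mm long, which is three dice in line. The orange chute (130,205) is empty. I'll release the lever slowly and back off upward.

>>> apply_moves([
  {"dp":[0,0,-0.004],"twist":0,"gripper":0},
  {"dp":[0,0,-0.009],"twist":0,"gripper":0},
  {"dp":[0,0,-0.014],"twist":0,"gripper":0},
  {"dp":[0,0,-0.019],"twist":0,"gripper":0},
  {"dp":[0,0,-0.025],"twist":0,"gripper":0},
  {"dp":[0,0,-0.045],"twist":0,"gripper":0},
  {"dp":[0,0,-0.08],"twist":0,"gripper":0},
  {"dp":[-0.03,0,-0.11],"twist":0,"gripper":0},
  {"dp":[-0.07,0,-0.11],"twist":0,"gripper":0},
  {"dp":[-0.11,0,-0.11],"twist":0,"gripper":0},
])

```text
t: 4.5
tcp_pos: [0.4541, 0.0963, 0.2645]
tool_rot: [2.413, 2.005, 0.008]
contact_force: [0.4, -0.0, -0.8]
width: 0.003
gripper_force: 0.0
```

>>> apply_moves([
  {"dp":[-0.04,0,0],"twist":0,"gripper":0},
  {"dp":[-0.08,0,0],"twist":0,"gripper":0},
  {"dp":[-0.12,0,0],"twist":0,"gripper":0},
  {"dp":[-0.15,0,0],"twist":0,"gripper":0},
  {"dp":[-0.15,0,0],"twist":0,"gripper":0},
  {"dp":[-0.15,0,0],"twist":0,"gripper":0},
])

```text
t: 5.0
tcp_pos: [0.4244, -0.0518, 0.2613]
tool_rot: [2.423, 1.999, 0.001]
contact_force: [-0.9, 0.5, 0.8]
width: -0.003
gripper_force: 0.0
```

```bash
python3 go.py; python3 look.py pics/p3.png
```

```text
t 5.0 tcp [ 0.4243608  -0.05177759  0.26129683] F [-0.9042938   0.54768621  0.84311001] w -0.003299029119746877 tips z 0.24729682645083922 j [-0.29 -0.24  2.04  0.    1.35 -0.09]
dp to tips on pad [ 0.25984334 -0.00225712  0.08932594] twist -0.006093392874207071
```

View pics/p3.png

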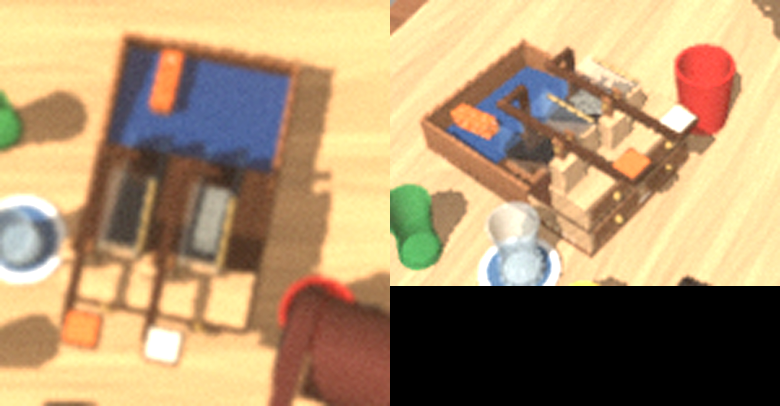

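The orange pad is back level with the ivory one (side crop 632,163 and 678,120), so its gate is down. The three orange dice are in the tray at (165,80), the ivory dice have not moved, and the arm is clear.

```bash
python3 -c "from rig import hand_in; print(hand_in())"
```

```text
the job is handed in; nothing more can be done
None
```

All three orange dice are in the blue tray, the orange lever is back with its gate shut, the ivory dice and lever were left alone, and the job is handed in.

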